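# Lay out the shaping tools in their holders

### The job

Lay out the glass bench for the next piece: stand the ribbed optic mould, the small plain brass mould, the graphite block and the cork block each in the holder made to its shape and size, sitting flat on the holder's floor so that it cannot slide away under the hot glass. Set each one down rather than dropping it, and leave the green glass bottle and the red-lidded jar standing where they are.

Things in the scene. Friction and masses are not known exactly. Their poses are not given: they have to be found in the camera images.
- optic_mould: Larger brass mould: ribbed outside, dark round mouth on top, 57 mm high, 52 mm across its ribbed body, with a 60 mm rim over the top 7 mm (from 50 mm up). Loose, upright, 0.34 to 0.53 kg. Origin: centre of its underside; z up.
- brass_mould: Small plain round brass mould with a dark mouth on top: 42 mm diameter, 39 mm high. Loose, upright, 0.22 to 0.35 kg. Other brass or black things at the far left end of the bench are not meant. Origin: centre of its underside; z up.
- graphite_block: Flat black graphite block, 50 (own x) x 70 (own y) x 22 mm high. Loose, lying flat. A bench vice 155 mm high stands in front of the rows of tools (x below 0.41, y 0.05 to 0.18 m), a drawer cabinet behind them (x above 0.65 m). Origin: centre of its underside; z up.
- cork_block: Brown cork block, 45 (own x) x 60 (own y) x 35 mm high. Loose, lying flat. Tools and holders start mixed in two crowded rows of four, 0.12 m apart, turned 15 degrees as the bench is (leftward along a row: x -0.26, y +0.97); finger room is best along the row. Origin: centre of its underside; z up.
- keeper_ring: Holder for the ribbed optic mould, fixed: a grey square plate 88 x 88 x 6 mm with a welded bare-steel ring, 78 mm outside, and a bolt head at each corner. Round seat 60 mm wide at its floor, opening to 68 mm at the rim. Seat floor 6 mm and rim 20 mm above the origin. Origin: centre of its underside; z up.
- wood_seat: Holder for the small plain brass mould, fixed: a turned pale wooden disc, 92 mm diameter, 22 mm high, with a grey felt-floored round seat 50 mm wide at its floor, opening to 58 mm at the rim. Seat floor 10 mm and rim 22 mm above the origin. Origin: centre of its underside; z up.
- steel_pan: Holder for the graphite block, fixed: a shallow folded stainless-steel pan with two screwed-down tabs on its long sides (94 mm over the tabs along own x, 91 mm along own y). Floor 58 (own x) x 78 (own y) mm, walls sloping out to 66 x 86 mm at the rim. Floor 3 mm and rim 12 mm above the origin. Origin: centre of its underside; z up.
- corner_nest: Holder for the cork block, fixed: a blue plastic plate 76 (own x) x 92 (own y) x 6 mm with an upright L-shaped post at each of its four corners. Room between the posts 53 (own x) x 68 (own y) mm at the floor, opening to 61 x 76 mm at the tops; the sides between the posts are open. Floor 6 mm and post tops 18 mm above the origin. Origin: centre of its underside; z up.
- green_bottle: Small green glass bottle with a round stopper, loose and upright, 32 mm wide, 92 mm high, at the front left of the work. Bystander, leave it alone. Origin: centre of its underside; z up.
- red_jar: Jar with a red screw lid, loose and upright, 48 mm diameter, 56 mm high, at the front of the work, left of the vice. Bystander, leave it alone. Origin: centre of its underside; z up.
There are look-alikes about, which are no part of the job. Leave any orange look-alike of the brass_mould alone.

How it is judged:
At the end, for the whole second after the job is handed in: Each tool in its own holder, centred within 10 mm, underside within 3 mm of the holder's floor, upright within 0.1 rad, the blocks aligned with their holders within 0.25 rad (either way round), all released and still; bottle and red-lidded jar upright and within 20 mm of their places (horizontal distance between optic_mould and keeper_ring below 0.01 m and z of optic_mould in the frame of keeper_ring between 0.003 and 0.009 m and angle between each of optic_mould, brass_mould, graphite_block, cork_block, green_bottle, red_jar's own z axis and vertical below 0.1 rad and linear speed of each of optic_mould, brass_mould, graphite_block, cork_block below 0.02 m/s and horizontal distance between brass_mould and wood_seat below 0.01 m and z of brass_mould in the frame of wood_seat between 0.007 and 0.013 m and horizontal distance between graphite_block and steel_pan below 0.01 m and z of graphite_block in the frame of steel_pan between 0 and 0.006 m and angle between the y axis of graphite_block and the y axis of steel_pan, either way round below 0.25 rad and horizontal distance between cork_block and corner_nest below 0.01 m and z of cork_block in the frame of corner_nest between 0.003 and 0.009 m and angle between the y axis of cork_block and the y axis of corner_nest, either way round below 0.25 rad and distance of each of green_bottle, red_jar from where it was at the start of the episode below 0.02 m); the robot touches nothing.
It fails at once if the green glass bottle is pushed more than 20 mm or tipped (distance of green_bottle from where it was at the start of the episode above 0.02 m or angle between green_bottle's own z axis and vertical above 0.3 rad).
It fails at once if the red frit jar is pushed more than 20 mm or tipped (distance of red_jar from where it was at the start of the episode above 0.02 m or angle between red_jar's own z axis and vertical above 0.3 rad).
It fails at once if a mould or block is let fall (out of the fingers and moving faster than 0.6 m/s) ((contact force between the fingers and optic_mould below 0.05 N and linear speed of optic_mould above 0.6 m/s) or (contact force between the fingers and brass_mould below 0.05 N and linear speed of brass_mould above 0.6 m/s) or (contact force between the fingers and graphite_block below 0.05 N and linear speed of graphite_block above 0.6 m/s) or (contact force between the fingers and cork_block below 0.05 N and linear speed of cork_block above 0.6 m/s)).
It also fails if it takes over 99 s, if anything falls off the work surface, if the arm or the gripper's body presses on something with over 40 N, if the wrist force passes 120 N, or if a joint passes its speed limit or range.

### The arm

A 6-joint arm with a two-finger parallel gripper is mounted at the origin on a cart in front of the work surface, level with it; the furniture and walls round the work are solid. World frame = base frame: x ahead of the robot, y to its left, z up, the work surface at z = 0. Lengths are in m, angles in rad, forces in N, time in s.
With the tool pointing down it reaches from about 0.325 to 0.775 m from the base axis. Payload 5.5 kg.
Tool frame: the origin (TCP) lies midway between the tips of the shut fingers; the grasp point (between the pads) lies 19 mm behind it; z points along the fingers, y is the line along which they close (so a half turn about z gives the same grasp; the last joint's range is limited). The gripper opens to 88 mm and grips with 3 to 60 N. Pads are 20 mm wide; open, the fingers measure 115 mm over their backs; the gripper's body (75 mm by 178 mm) begins 61 mm behind the grasp point.
Start: joints at [1.222, 0.091, 1.231, -0, 1.82, -0.057], TCP at [0.173, 0.575, 0.223] pointing down, gripper open.
Joint ranges: [-2.87, 2.87], [-0.86, 2.18], [0.17, 2.46], [-1.51, 4.65], [0.06, 2.69], [-2.65, 2.65]. Speed limits (rad/s): [2.57, 2.57, 3.01, 3.14, 3.14, 3.14].

### API

Orientations are given as a 3x3 rotation matrix whose columns are the frame's x, y, z axes.
In Python, from bench import sensors, viewer, ticket gives the robot as it stands.
- The arm moves only by the tool send_rows, never from a script. Its argument "targets" is a list of rows, each a list of 4 numbers: the shift along the tool's x, y, z scaled (see below), then the turn about the tool's z scaled (see below). A call has 1 to 8 rows; each row is the pose to reach, as a shift and turn from the pose commanded when the call began, along the tool's axes at that moment; what a row does not reach only later rows make up. The controller multiplies each number of a shift by 100 cm and each number of a turn by pi/2 rad. A row lasts 1/10 s, in which the tool goes at most 50 mm and 8.59 degrees, less where a joint would pass 70% of its speed; a pose out of reach is approached as far as the arm can. A call with a number of a shift or a turn outside -1 to 1 is refused whole. A call with a gripper value outside its range is refused whole. "jaw" is the closure, from 0 (fully open) to 1 (shut), set as the call begins (left out, the last holds). The fingers move at their own pace and stop on an object; "grip_force" is the grip in N (left out, the last holds). Time passes only in rows, so rows that repeat a pose let the fingers close. It gives the time, the measured TCP pose, the force, the opening and the grip force at its end, in the units of the state.
- sensors.get_obs(): the state, without advancing time (a new reading comes with each control period).
- viewer.read_camera(name): name is "side" or "top" or "wrist"; returns a dict with "frame" (420x560x3 uint8, red, green, blue), "camera_matrix" (3x3 intrinsics, pixels), "D" ([k1, k2, p1, p2, k3] as OpenCV has them; the pictures are not rectified), "xyz" and "rotation" of the camera in the world. Camera axes: x right, y up, looking along -z (the intrinsics and any distortion apply to the point x, -y, -z); pixel columns grow to the right and rows downward; lengths in m; the calibration is good to about 2 mm. A picture is of the moment at which its call begins. There is no depth.
- ticket.hand_in(): hands the job in; it is judged then, once.
The state is a dict: "t": time; "q": joint angles; "joint_vel": joint speeds; "effort": joint torques, N m; "eef_pos": TCP position; "tool_rot": TCP orientation; "wrist_force": force on the tool from outside, world axes, zero at the start; "moment": the same for the moment, N m; "opening": opening from 0.0 (shut) to 1.0 (fully open); "grip_force": force on a finger pad.
Only numpy, scipy, OpenCV 4.12 (cv2) and the standard library are available. Lean on these libraries where they do the work, as an engineer would, in place of code of your own. Each camera call takes 0.05 s, during which the arm holds its last target. There are 200 camera calls.

## Working session

There is one attempt and no reset: what is moved stays moved. The work goes in short steps, Python scripts to look and compute and a tool call to move; the robot and the scene stay as the last step left them, time stands still between calls to the robot, and variables do not carry over. Pictures are saved under pics/ and viewed, at most 14 in all, crops included, and the job is handed in when it is done.

Besides the shell and the picture viewer there is one more tool, called after "Request:" by a JSON object that holds its "op" and its "data", one argument or row to a line. send_rows: Moves the arm, as the interface text tells. Its arguments: {"type":"object","properties":{"targets":{"type":"array"},"jaw":{"type":"number"},"grip_force":{"type":"number"}},"required":["targets"]}

```bash
mkdir -p pics; ls; cat > h.py <<'E'
import numpy as np, cv2, pickle
from bench import sensors, viewer, ticket
def snap(name, fn):
    c=viewer.read_camera(name); pickle.dump(c,open(f'pics/{fn}.pkl','wb'))
    cv2.imwrite(f'pics/{fn}.png',c['frame'][:,:,::-1]); return c
def load(fn): return pickle.load(open(f'pics/{fn}.pkl','rb'))
def ray(c,uv):
    p=cv2.undistortPoints(np.array([[uv]],float),np.array(c['camera_matrix'],float),np.array(c['D'],float))[0,0]
    d=np.array(c['rotation'])@np.array([p[0],-p[1],-1.]); return np.array(c['xyz'],float),d
def at(c,uv,z):
    o,d=ray(c,uv); return o+d*(z-o[2])/d[2]
def proj(c,P):
    R=np.array(c['rotation']); q=(np.atleast_2d(P)-np.array(c['xyz']))@R; q=q*[1,-1,-1]
    return cv2.projectPoints(q,np.zeros(3),np.zeros(3),np.array(c['camera_matrix'],float),np.array(c['D'],float))[0][:,0]
def crop(c,x0,y0,x1,y1,s,fn):
    cv2.imwrite(f'pics/{fn}.png',cv2.resize(c['frame'][y0:y1,x0:x1,::-1],None,fx=s,fy=s,interpolation=cv2.INTER_CUBIC))
E
python3 - <<'E'
from h import *
np.set_printoptions(precision=4,suppress=True)
for n in ['top','side','wrist']:
    c=snap(n,n+'0'); print(n,c['xyz'],np.array(c['rotation']).tolist(),np.array(c['camera_matrix']).tolist(),c['D'])
print(sensors.get_obs())
E
```

```text
pics
top [0.4247 0.1688 0.8931] [[0.024313817221077876, 0.9985705131895195, -0.04760008908142579], [-0.9990817483321652, 0.02259091179612009, -0.03640481910082694], [-0.03527744947815845, 0.048441520337821654, 0.998202845450601]] [[410.9827852645664, 0.0, 274.8725793866578], [0.0, 410.9827852645664, 219.02928377472284], [0.0, 0.0, 1.0]] [-0.0869  0.      0.      0.      0.    ]
side [0.4482 0.8704 0.6688] [[-0.9991151031872865, 0.021258971670099783, -0.036291413675799536], [-0.040933706459102354, -0.6897931355412873, 0.7228484362822125], [-0.009666553603956195, 0.7236943320792623, 0.6900529483001813]] [[489.8307388478994, 0.0, 278.99987561537006], [0.0, 489.8307388478994, 203.41424446453794], [0.0, 0.0, 1.0]] [-0.1472  0.      0.      0.      0.    ]
wrist [0.1104 0.5935 0.3829] [[0.28847911726666287, -0.9296346808032516, -0.22925784424721912], [0.9574838866442141, 0.2795622299825089, 0.07120088752182172], [-0.0020989801655217047, -0.2400506609343995, 0.9707580926612053]] [[342.3030887358288, 0.0, 276.6600589065905], [0.0, 342.3030887358288, 212.65059827815583], [0.0, 0.0, 1.0]] [-0.0633  0.      0.      0.      0.    ]
{'t': 0.15, 'q': array([ 1.2223,  0.0917,  1.2316, -0.    ,  1.8198, -0.0567]), 'joint_vel': array([ 0.0011, -0.0001, -0.0019, -0.0006, -0.0004,  0.0018]), 'effort': array([  0.0002, -44.7044, -40.691 ,   0.0697,   0.0275,  -0.0001]), 'eef_pos': array([0.1725, 0.5744, 0.2218]), 'tool_rot': array([[-0.9577,  0.2877, -0.0005],
       [ 0.2877,  0.9577, -0.0014],
       [ 0.0001, -0.0015, -1.    ]]), 'wrist_force': array([-0.2125, -0.3438, -0.1781]), 'moment': array([0.0098, 0.0124, 0.0149]), 'grip_force': 0.0, 'opening': 0.9959900368000213}
```

View pics/top0.png

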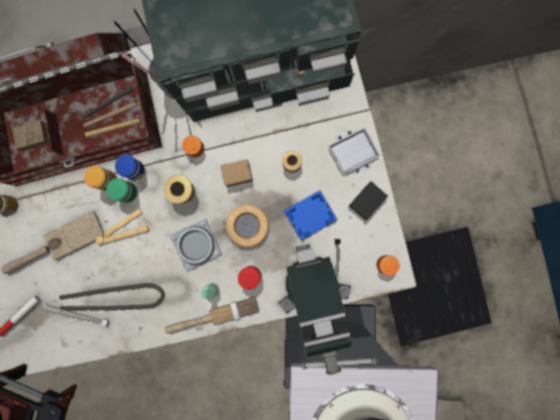

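View pics/side0.png

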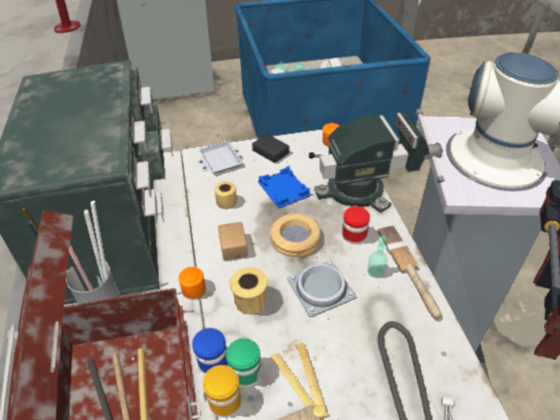

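The top view shows the back row as the ribbed optic mould (178,190), cork (236,173), small brass mould (292,161) and steel pan (354,152). The front row is the ring (196,244), wood seat (247,227), blue nest (311,215) and graphite (368,201). Bystanders are the bottle (210,292), red jar (249,278) and orange look-alikes (193,146) and (389,266). I'll enlarge to confirm and measure.

```bash
python3 - <<'E'
from h import *
c=load('top0'); crop(c,150,115,410,305,3,'topcrop')
c=load('side0'); crop(c,180,120,380,320,3,'sidecrop')
E
```

```text
(no output)
```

View pics/topcrop.png

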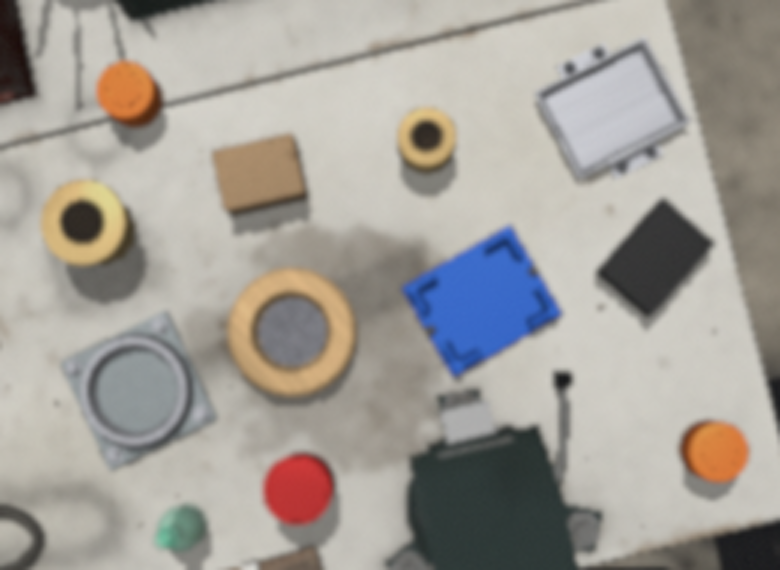

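View pics/sidecrop.png

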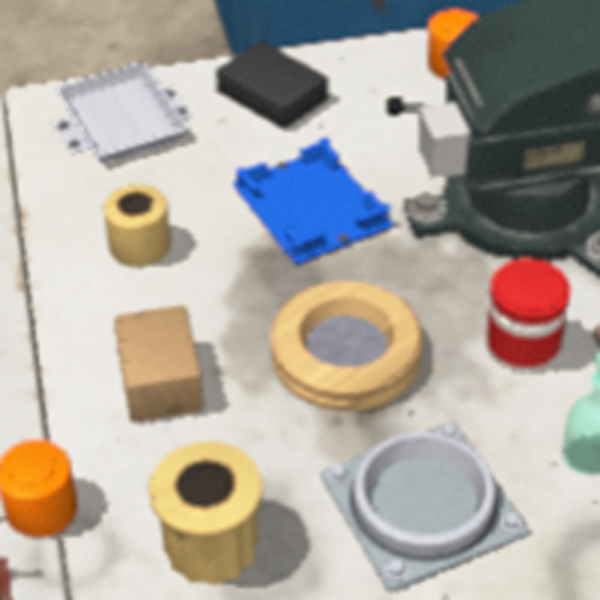

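The crops confirm the identities: the optic mould is ribbed with a rim, the brass one is small and plain with a dark mouth at crop (427,138), and the orange things are lidded pots. Next I fit poses from the corner and centre pixels.

```bash
cat > fit.py <<'E'
from h import *
from scipy.optimize import least_squares
T=load('top0'); S=load('side0')
tp=lambda p:((np.array(p,float)+.5)/3-.5)+[150,115]
sp=lambda p:((np.array(p,float)+.5)/3-.5)+[180,120]
circ=dict(optic=(.057,(85,223),(206,487)),brass=(.039,(426.5,138),(136.5,207)),ring=(.020,(136,391),(425,489)),wood=(.022,(292,331),(347,337)),jar=(.056,(299,488),(529,287)))
for n,(z,a,b) in circ.items(): print(n,at(T,tp(a),z)[:2].round(4),at(S,sp(b),z)[:2].round(4))
# rect corners
rect=dict(cork=(.035,45,60,[(213,151),(293,135),(305,194),(232,211)],[(115,316),(187,308),(200,376),(129,387)]),
 graph=(.022,50,70,[(663,200),(712,242),(647,315),(598,271)],None),
 pan=(.012,66,86,[(540,98),(647,42),(686,122),(585,178)],None),
 nest=(.006,76,92,[(403,289),(511,226),(561,314),(458,377)],None))
for n,(z,w,h,a,b) in rect.items():
  for C,f,pts in((T,tp,a),(S,sp,b)):
    if pts is None: continue
    Q=np.array([at(C,f(p),z)[:2] for p in pts]); 
    L=[np.linalg.norm(Q[i]-Q[(i+1)%4])*1e3 for i in range(4)]
    best=None
    for y0 in np.arange(0,3.14,.2):
      def res(v):
        R=np.array([[np.cos(v[2]),-np.sin(v[2])],[np.sin(v[2]),np.cos(v[2])]])
        M=np.array([[w,h],[-w,h],[-w,-h],[w,-h]])/2e3@R.T+v[:2]
        D=np.linalg.norm(M[:,None]-Q[None],axis=2); i=D.argmin(0); return (Q-M[i]).ravel()
      r=least_squares(res,[*Q.mean(0),y0])
      if best is None or r.cost<best.cost: best=r
    print(n,best.x.round(4),'sides',np.round(L,1),'rms mm',np.sqrt(2*best.cost/4)*1e3)
E
python3 fit.py
```

```text
optic [0.5224 0.4018] [0.5208 0.4081]
brass [0.5888 0.1673] [0.5869 0.1726]
ring [0.4067 0.3706] [0.4049 0.3775]
wood [0.4522 0.2596] [0.4497 0.2666]
jar [0.3447 0.2484] [0.3429 0.2548]
cork [0.5628 0.2835 0.2504] sides [57.8 42.9 52.9 45. ] rms mm 2.9025008479655208
cork [0.5606 0.2895 0.2365] sides [43.4 55.6 41.2 57.9] rms mm 2.3455104370761726
graph [0.5105 0.0039 0.8584] sides [45.6 69.6 46.3 68.7] rms mm 2.101178653679593
pan [0.6173 0.0322 0.5083] sides [88.1 64.7 83.8 66.4] rms mm 1.4084900500965463
nest [0.4772 0.1239 0.5597] sides [90.2 72.9 86.8 74.6] rms mm 2.3106572943743955
```

The two cameras agree on relative layout, but their absolute positions differ by about 6 mm in y. I'll move above the rows, closing direction along the row, and use the wrist camera to settle it.

Request:
{"op": "send_rows", "data": {
  "targets": [
    [-0.39,-0.2,-0.1,-0.35],
    [-0.39,-0.2,-0.1,-0.35],
    [-0.39,-0.2,-0.1,-0.35],
    [-0.39,-0.2,-0.1,-0.35],
    [-0.39,-0.2,-0.1,-0.35],
    [-0.39,-0.2,-0.1,-0.35],
    [-0.39,-0.2,-0.1,-0.35],
    [-0.39,-0.2,-0.1,-0.35]
  ]
}}

```text
t: 0.95
eef_pos: [0.4497, 0.3077, 0.3103]
tool_rot: [[-0.967, -0.255, -0.0], [-0.255, 0.967, -0.0], [0.0, 0.0, -1.0]]
wrist_force: [0.3, 0.8, -0.3]
opening: 0.997
grip_force: 0.0
```

Request:
{"op": "send_rows", "data": {
  "targets": [
    [0,0,0,0],
    [0,0,0,0],
    [0,0,0,0],
    [0,0,0,0]
  ]
}}

```text
t: 1.35
eef_pos: [0.4476, 0.3105, 0.3095]
tool_rot: [[-0.966, -0.257, -0.001], [-0.257, 0.966, -0.0], [0.001, 0.0, -1.0]]
wrist_force: [0.2, 0.7, 0.4]
opening: 1.002
grip_force: 0.0
```

```bash
python3 - <<'E'
from h import *
np.set_printoptions(precision=4,suppress=True)
o=sensors.get_obs(); print(o['t'],o['eef_pos'],o['tool_rot'],o['q'])
c=snap('wrist','w1'); snap('top','t1')
print(c['xyz'])
im=c['frame'][:,:,::-1].copy()
P=dict(optic=(.5216,.405,.057),brass=(.588,.170,.039),ring=(.406,.374,.02),wood=(.451,.263,.022),cork=(.5617,.2865,.035),graph=(.5105,.007,.022),pan=(.617,.035,.012),nest=(.477,.127,.006))
for n,p in P.items():
    u=proj(c,p)[0]; print(n,u.round(1)); cv2.drawMarker(im,tuple(int(round(v)) for v in u),(255,0,255),cv2.MARKER_CROSS,8,1)
cv2.imwrite('pics/w1m.png',cv2.resize(im,(800,600),interpolation=cv2.INTER_CUBIC))
E
```

```text
1.35 [0.4476 0.3105 0.3095] [[-0.9663 -0.2573 -0.0008]
 [-0.2573  0.9663 -0.0002]
 [ 0.0008  0.     -1.    ]] [ 0.5438 -0.0215  1.1906  0.0003  1.9733 -1.2871]
[0.3849 0.2938 0.4708]
optic [332.9 256.9]
brass [149.9 254.4]
ring [331.8 160.8]
wood [241.2 172.3]
cork [238.2 256.8]
graph [ 47.4 167.5]
pan [ 63.3 242.7]
nest [141.5 164.1]
```

View pics/w1m.png

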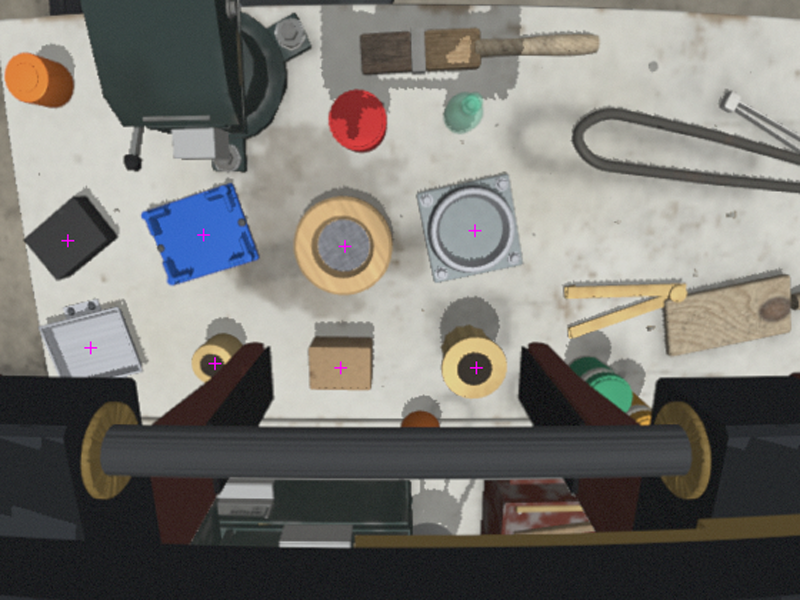

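The averaged positions project onto the real centres to within about 2 mm, e.g. ring at (475,231) and optic mould at (474,368). I'll go to the optic mould now.

Request:
{"op": "send_rows", "data": {
  "targets": [
    [-0.095,0.071,0,0],
    [-0.095,0.071,0,0],
    [-0.095,0.071,0,0],
    [-0.095,0.071,0.2,0],
    [-0.095,0.071,0.2,0],
    [-0.095,0.071,0.2,0],
    [-0.095,0.071,0.2,0],
    [-0.095,0.071,0.2,0]
  ]
}}

```text
t: 2.25
eef_pos: [0.5173, 0.4001, 0.099]
tool_rot: [[-0.966, -0.257, -0.015], [-0.256, 0.966, -0.01], [0.017, -0.006, -1.0]]
wrist_force: [-0.3, 0.1, -1.9]
opening: 1.0
grip_force: 0.0
```

Request:
{"op": "send_rows", "data": {
  "targets": [
    [0,0,0.02,0],
    [0,0,0.04,0],
    [0,0,0.06,0],
    [0,0,0.075,0],
    [0,0,0.075,0],
    [0,0,0.075,0]
  ]
}}

```text
t: 2.85
eef_pos: [0.5229, 0.4029, 0.0367]
tool_rot: [[-0.967, -0.255, 0.001], [-0.255, 0.967, 0.001], [-0.002, 0.001, -1.0]]
wrist_force: [0.2, 0.1, -0.3]
opening: 1.001
grip_force: 0.0
```

Request:
{"op": "send_rows", "data": {
  "targets": [
    [0,0,0,0],
    [0,0,0,0],
    [0,0,0,0],
    [0,0,0,0],
    [0,0,0,0],
    [0,0,0,0],
    [0,0,0,0],
    [0,0,0,0]
  ],
  "jaw": 1,
  "grip_force": 30
}}

```text
t: 3.65
eef_pos: [0.5225, 0.4034, 0.036]
tool_rot: [[-0.967, -0.256, 0.001], [-0.256, 0.967, 0.002], [-0.002, 0.002, -1.0]]
wrist_force: [-1.1, 5.4, 4.0]
opening: 0.67
grip_force: 30.0
```

Request:
{"op": "send_rows", "data": {
  "targets": [
    [0,0,-0.01,0],
    [0,0,-0.03,0],
    [0,0,-0.06,0],
    [0,0,-0.1,0],
    [0,0,-0.1,0],
    [0,0,-0.1,0],
    [0,0,-0.1,0]
  ]
}}

```text
t: 4.35
eef_pos: [0.5215, 0.4012, 0.1316]
tool_rot: [[-0.967, -0.255, -0.004], [-0.255, 0.967, -0.003], [0.005, -0.002, -1.0]]
wrist_force: [0.9, 0.0, -4.5]
opening: 0.667
grip_force: 30.0
```

```bash
python3 - <<'E'
from h import *
np.set_printoptions(precision=4,suppress=True)
o=sensors.get_obs(); print(o['t'],o['eef_pos'],o['opening']*88,o['grip_force'],o['wrist_force'])
s=snap('side','s2');t=snap('top','t2')
a=cv2.resize(s['frame'],None,fx=1,fy=1)[:,:,::-1]
ims=[]
for c in (t,s):
    u=proj(c,o['eef_pos']+[0,0,.02])[0]; print(u)
    x,y=int(u[0]),int(u[1]); ims.append(cv2.resize(c['frame'][max(0,y-60):y+60,x-60:x+60,::-1],(390,390),interpolation=cv2.INTER_CUBIC))
cv2.imwrite('pics/g2.png',np.hstack(ims))
E
```

```text
4.35 [0.5215 0.4012 0.1316] 58.73752325992349 29.9992436170578 [ 0.8741  0.0317 -4.5246]
[164.5425 183.2647]
[244.6366 237.7592]
```

View pics/g2.png

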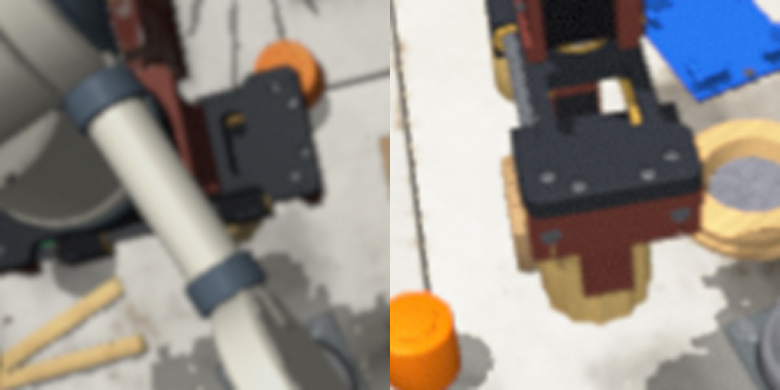

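The optic mould is held by its rim (58.7 mm opening) and hangs upright. Carrying it to the ring.

Request:
{"op": "send_rows", "data": {
  "targets": [
    [0.04,0.0,0,0],
    [0.08,0.001,0,0],
    [0.118,0.001,0,0],
    [0.118,0.001,0,0],
    [0.118,0.001,0,0],
    [0.118,0.001,0,0]
  ]
}}

```text
t: 5.05
eef_pos: [0.4086, 0.3731, 0.1345]
tool_rot: [[-0.967, -0.255, 0.0], [-0.255, 0.967, -0.0], [0.0, -0.0, -1.0]]
wrist_force: [0.4, 0.8, -3.8]
opening: 0.671
grip_force: 30.0
```

```bash
python3 - <<'E'
from h import *
np.set_printoptions(precision=4,suppress=True)
o=sensors.get_obs(); print(o['t'],o['eef_pos'],o['opening']*88,o['wrist_force'])
s=snap('side','s3'); crop(s,230,180,400,330,4,'s3c')
c=s
# predicted centre lines: ring rim ellipse and mould bottom from TCP
for z in (o['eef_pos'][2]-.0355,): print('mould bottom centre px',proj(s,[*o['eef_pos'][:2],z]))
E
```

```text
5.05 [0.4086 0.3731 0.1345] 59.01634551874703 [ 0.4289  0.8295 -3.8357]
mould bottom centre px [[321.5134 249.0722]]
```

View pics/s3c.png

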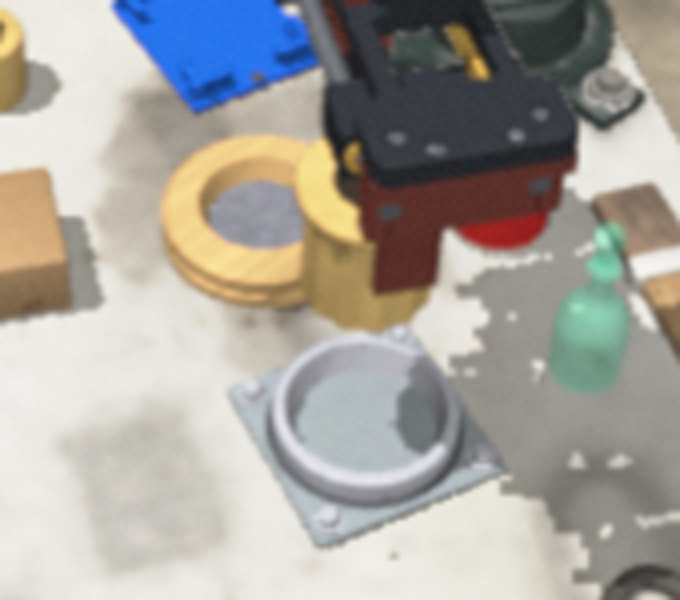

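Mould bottom centre (367) and ring centre (366) line up in the side view. Lowering.

Request:
{"op": "send_rows", "data": {
  "targets": [
    [0.002,0,0.02,0],
    [0.002,0,0.04,0],
    [0.002,0,0.06,0],
    [0.002,0,0.07,0],
    [0.002,0,0.077,0],
    [0.002,0,0.084,0],
    [0.002,0,0.084,0],
    [0.002,0,0.084,0]
  ]
}}

```text
t: 5.9
eef_pos: [0.4064, 0.3729, 0.0517]
tool_rot: [[-0.967, -0.255, 0.001], [-0.255, 0.967, 0.001], [-0.001, 0.0, -1.0]]
wrist_force: [-0.5, 0.3, -3.3]
opening: 0.67
grip_force: 30.0
```

Request:
{"op": "send_rows", "data": {
  "targets": [
    [0,0,0.002,0],
    [0,0,0.004,0],
    [0,0,0.006,0],
    [0,0,0.007,0],
    [0,0,0.008,0],
    [0,0,0.008,0],
    [0,0,0.008,0]
  ]
}}

```text
t: 6.6
eef_pos: [0.4061, 0.3726, 0.043]
tool_rot: [[-0.967, -0.255, -0.0], [-0.255, 0.967, -0.0], [0.0, -0.0, -1.0]]
wrist_force: [-0.7, -0.6, -4.9]
opening: 0.672
grip_force: 30.0
```

Still bearing the mould's weight, so it is about 1 mm above the floor. Creeping down to contact.

Request:
{"op": "send_rows", "data": {
  "targets": [
    [0,0,0.001,0],
    [0,0,0.001,0],
    [0,0,0.001,0],
    [0,0,0.002,0],
    [0,0,0.002,0],
    [0,0,0.002,0]
  ]
}}

```text
t: 7.2
eef_pos: [0.4069, 0.3729, 0.042]
tool_rot: [[-0.967, -0.255, 0.002], [-0.255, 0.967, 0.001], [-0.002, 0.001, -1.0]]
wrist_force: [0.9, -0.7, 3.3]
opening: 0.671
grip_force: 30.0
```

Request:
{"op": "send_rows", "data": {
  "targets": [
    [0,0,0,0],
    [0,0,0,0],
    [0,0,0,0],
    [0,0,0,0],
    [0,0,0,0]
  ],
  "jaw": 0
}}

```text
t: 7.7
eef_pos: [0.4059, 0.3725, 0.0408]
tool_rot: [[-0.967, -0.255, -0.0], [-0.255, 0.967, -0.0], [0.001, -0.0, -1.0]]
wrist_force: [-0.1, -0.1, -0.8]
opening: 0.999
grip_force: 0.0
```

Request:
{"op": "send_rows", "data": {
  "targets": [
    [0,0,-0.02,0],
    [0,0,-0.06,0],
    [0,0,-0.1,0],
    [0,0,-0.13,0],
    [-0.03,-0.05,-0.15,0],
    [-0.05,-0.1,-0.15,0],
    [-0.08,-0.15,-0.15,0],
    [-0.1,-0.2,-0.15,0]
  ]
}}

```text
t: 8.5
eef_pos: [0.5382, 0.2244, 0.1912]
tool_rot: [[-0.967, -0.256, 0.001], [-0.256, 0.967, 0.0], [-0.001, 0.0, -1.0]]
wrist_force: [0.8, 0.4, -0.8]
opening: 0.999
grip_force: 0.0
```

Request:
{"op": "send_rows", "data": {
  "targets": [
    [-0.023,-0.043,0,0],
    [-0.023,-0.043,0,0],
    [-0.023,-0.043,0,0],
    [-0.023,-0.043,0,0],
    [-0.023,-0.043,0,0]
  ]
}}

```text
t: 9.0
eef_pos: [0.5695, 0.1912, 0.1911]
tool_rot: [[-0.966, -0.257, 0.0], [-0.257, 0.966, 0.0], [-0.0, 0.0, -1.0]]
wrist_force: [-0.5, -0.9, -0.3]
opening: 1.001
grip_force: 0.0
```

```bash
python3 - <<'E'
from h import *
np.set_printoptions(precision=4,suppress=True)
o=sensors.get_obs(); print(o['t'],o['eef_pos'],o['opening']*88,o['q'])
t=snap('top','t4'); s=snap('side','s4'); w=snap('wrist','w4')
a=cv2.resize(t['frame'][170:320,150:350],(400,300),interpolation=cv2.INTER_CUBIC)
b=cv2.resize(s['frame'][150:330,200:440],(400,300),interpolation=cv2.INTER_CUBIC)
im=np.vstack([np.hstack([a,b]),np.hstack([cv2.resize(w['frame'],(400,300)),np.zeros_like(a)])])
cv2.imwrite('pics/m4.png',im[:,:,::-1])
E
```

```text
9.0 [0.5695 0.1912 0.1911] 88.10305074839735 [ 0.2671  0.0886  1.2889  0.0003  1.7638 -1.5636]
```

View pics/m4.png

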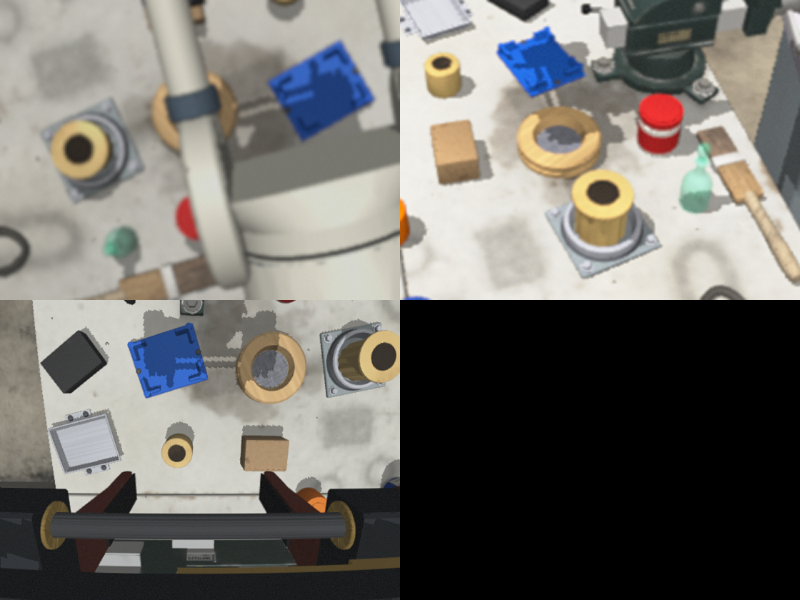

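The optic mould stands upright in the ring. An enlarged wrist crop will measure the rest.

```bash
python3 - <<'E'
from h import *
w=load('w4'); crop(w,40,20,440,250,2,'w4c')
s=load('s4'); print(at(s,(321.8,266.4),.063))
E
```

```text
[0.40640696 0.37801372 0.063     ]
```

View pics/w4c.png

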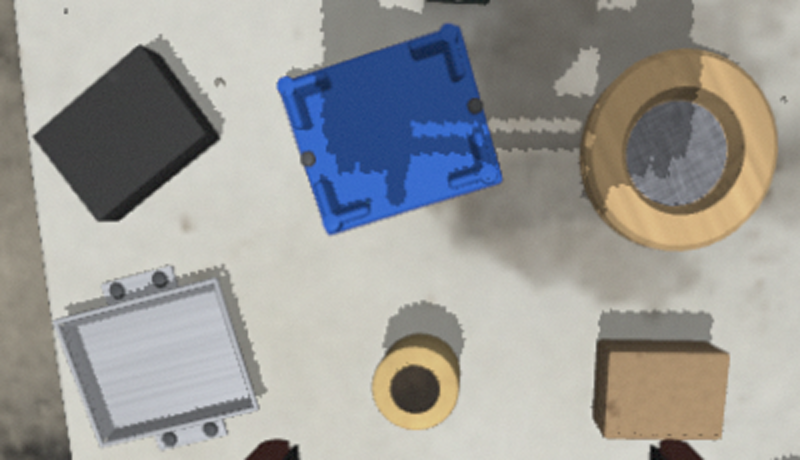

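```bash
cat > fitw.py <<'E'
from h import *
from scipy.optimize import least_squares
def rectfit(C,pts,z,w,h):
    Q=np.array([at(C,p,z)[:2] for p in pts]); best=None
    L=[np.linalg.norm(Q[i]-Q[(i+1)%len(Q)])*1e3 for i in range(len(Q))]
    for y0 in np.arange(0,3.14,.2):
      def res(v):
        R=np.array([[np.cos(v[2]),-np.sin(v[2])],[np.sin(v[2]),np.cos(v[2])]])
        M=np.array([[w,h],[-w,h],[-w,-h],[w,-h]])/2e3@R.T+v[:2]
        i=np.linalg.norm(M[:,None]-Q[None],axis=2).argmin(0); return (Q-M[i]).ravel()
      r=least_squares(res,[*Q.mean(0),y0])
      if best is None or r.cost<best.cost: best=r
    return best.x.round(4),np.round(L,1),round(np.sqrt(best.cost/2)*1e3,2)
E
python3 - <<'E'
from fitw import *
W=load('w4'); f=lambda p:(np.array(p,float)+.5)/2-.5+[40,20]
for n,z,w,h,pts in (('graph',.022,50,70,[(34,136),(141,46),(205,131),(102,218)]),('pan',.012,66,86,[(54,322),(217,282),(258,408),(104,445)]),
  ('nest',.008,76,92,[(278,85),(457,24),(501,182),(331,235)]),('cork',.035,45,60,[(607,351),(728,353),(722,440),(604,437)])):
    print(n,*rectfit(W,[f(p) for p in pts],z,w,h))
print('brass',at(W,f((416,388)),.039),'felt',at(W,f((677,153)),.010),'wood',at(W,f((682,148)),.022))
E
```

```text
graph [0.5109 0.0041 0.8794] [67.7 46.7 66.2 48.6] 2.07
pan [0.6198 0.0353 0.4969] [89.7 67.2 87.9 68.8] 1.91
nest [0.4786 0.1259 0.5554] [89.2 74.8 87.5 74. ] 2.06
cork [0.5639 0.2851 0.2512] [58.1 43.6 58.5 42.7] 1.46
brass [0.58978219 0.1681058  0.039     ] felt [0.45209807 0.26097994 0.01      ] wood [0.45125343 0.25950553 0.022     ]
```

Request:
{"op": "send_rows", "data": {
  "targets": [
    [-0.013,-0.027,0,0],
    [-0.013,-0.027,0.05,0],
    [-0.013,-0.027,0.1,0],
    [-0.013,-0.027,0.14,0],
    [-0.013,-0.027,0.16,0],
    [-0.013,-0.027,0.174,0],
    [-0.013,-0.027,0.174,0],
    [-0.013,-0.027,0.174,0]
  ]
}}

```text
t: 9.95
eef_pos: [0.5903, 0.1675, 0.0183]
tool_rot: [[-0.967, -0.256, 0.002], [-0.256, 0.967, 0.0], [-0.002, -0.0, -1.0]]
wrist_force: [0.3, -0.1, -0.2]
opening: 1.0
grip_force: 0.0
```

Request:
{"op": "send_rows", "data": {
  "targets": [
    [0,0,0,0],
    [0,0,0,0],
    [0,0,0,0],
    [0,0,0,0],
    [0,0,0,0],
    [0,0,0,0],
    [0,0,0,0],
    [0,0,0,0]
  ],
  "jaw": 1,
  "grip_force": 25
}}

```text
t: 10.75
eef_pos: [0.5897, 0.1672, 0.0169]
tool_rot: [[-0.967, -0.255, -0.0], [-0.255, 0.967, 0.0], [0.0, 0.0, -1.0]]
wrist_force: [-0.4, -0.1, 0.0]
opening: 0.471
grip_force: 25.0
```

Request:
{"op": "send_rows", "data": {
  "targets": [
    [0,0,0,0],
    [0,0,-0.01,0],
    [0,0,-0.03,0],
    [0,0,-0.06,0],
    [0,0,-0.1,0],
    [0,0,-0.1,0],
    [0,0,-0.1,0],
    [0,0,-0.1,0]
  ]
}}

```text
t: 11.55
eef_pos: [0.5887, 0.1668, 0.1145]
tool_rot: [[-0.967, -0.255, -0.004], [-0.255, 0.967, -0.001], [0.004, 0.0, -1.0]]
wrist_force: [-0.3, -1.1, -4.1]
opening: 0.476
grip_force: 25.0
```

Request:
{"op": "send_rows", "data": {
  "targets": [
    [0.03,0.035,0,0],
    [0.06,0.07,0,0],
    [0.09,0.105,0,0],
    [0.109,0.126,0,0],
    [0.109,0.126,0,0],
    [0.109,0.126,0,0],
    [0.109,0.126,0,0]
  ]
}}

```text
t: 12.25
eef_pos: [0.4524, 0.2603, 0.1157]
tool_rot: [[-0.967, -0.254, -0.001], [-0.254, 0.967, -0.001], [0.002, -0.001, -1.0]]
wrist_force: [0.7, 0.2, -3.1]
opening: 0.47
grip_force: 25.0
```

```bash
python3 - <<'E'
from h import *
np.set_printoptions(precision=4,suppress=True)
o=sensors.get_obs(); print(o['t'],o['eef_pos'],o['opening']*88,o['wrist_force'])
E
```

```text
12.25 [0.4524 0.2603 0.1157] 41.35941249457056 [ 0.6917  0.2169 -3.1483]
```

Within 1 mm of the target. Lowering by 0.087 m with a slow finish.

Request:
{"op": "send_rows", "data": {
  "targets": [
    [0.001,0,0.02,0],
    [0.001,0,0.04,0],
    [0.001,0,0.06,0],
    [0.001,0,0.07,0],
    [0.001,0,0.077,0],
    [0.001,0,0.081,0],
    [0.001,0,0.084,0],
    [0.001,0,0.084,0]
  ]
}}

```text
t: 13.05
eef_pos: [0.4515, 0.2609, 0.0332]
tool_rot: [[-0.967, -0.255, 0.0], [-0.255, 0.967, 0.0], [-0.0, 0.0, -1.0]]
wrist_force: [0.1, -0.0, -3.5]
opening: 0.471
grip_force: 25.0
```

Request:
{"op": "send_rows", "data": {
  "targets": [
    [0,0,0.001,0],
    [0,0,0.002,0],
    [0,0,0.003,0],
    [0,0,0.004,0],
    [0,0,0.004,0],
    [0,0,0.004,0]
  ]
}}

```text
t: 13.65
eef_pos: [0.4512, 0.2608, 0.0289]
tool_rot: [[-0.967, -0.255, -0.0], [-0.255, 0.967, -0.0], [0.0, -0.0, -1.0]]
wrist_force: [-0.5, 0.4, -3.5]
opening: 0.469
grip_force: 25.0
```

Request:
{"op": "send_rows", "data": {
  "targets": [
    [0,0,0.001,0],
    [0,0,0.001,0],
    [0,0,0.002,0],
    [0,0,0.002,0],
    [0,0,0.003,0],
    [0,0,0.003,0],
    [0,0,0.003,0]
  ]
}}

```text
t: 14.35
eef_pos: [0.4513, 0.2609, 0.0268]
tool_rot: [[-0.967, -0.255, 0.0], [-0.255, 0.967, 0.0], [-0.001, 0.0, -1.0]]
wrist_force: [-3.9, -2.3, 5.8]
opening: 0.472
grip_force: 25.0
```

Request:
{"op": "send_rows", "data": {
  "targets": [
    [0,0,0,0],
    [0,0,0,0],
    [0,0,0,0],
    [0,0,0,0],
    [0,0,0,0]
  ],
  "jaw": 0
}}

```text
t: 14.85
eef_pos: [0.4513, 0.2609, 0.0258]
tool_rot: [[-0.967, -0.255, 0.0], [-0.255, 0.967, 0.0], [-0.0, 0.0, -1.0]]
wrist_force: [0.1, -0.3, 0.2]
opening: 0.89
grip_force: 0.0
```

Request:
{"op": "send_rows", "data": {
  "targets": [
    [0,0,-0.02,0],
    [0,0,-0.06,0],
    [0,0,-0.1,0],
    [0,0,-0.14,0],
    [-0.04,-0.002,-0.15,0],
    [-0.08,-0.004,-0.15,0],
    [-0.114,-0.005,-0.15,0],
    [-0.114,-0.005,-0.15,0]
  ]
}}

```text
t: 15.65
eef_pos: [0.5651, 0.285, 0.1726]
tool_rot: [[-0.967, -0.254, -0.003], [-0.254, 0.967, -0.002], [0.003, -0.001, -1.0]]
wrist_force: [-0.7, 0.5, -0.2]
opening: 1.004
grip_force: 0.0
```

```bash
python3 - <<'E'
from h import *
np.set_printoptions(precision=4,suppress=True)
o=sensors.get_obs(); print(o['t'],o['eef_pos'],o['q'])
w1=load('w1'); t0=load('top0')
for z in (.1,.15):
    print(z,'w1',[at(w1,(a*.7,b*.7),z)[:2].round(3) for a,b in((175,160),(228,160),(133,165),(98,100),(240,100))],
     'top',[at(t0,p,z)[:2].round(3) for p in((297,246),(314,250),(287,267),(328,258))])
w=snap('wrist','w5'); s=snap('side','s5')
a=cv2.resize(w['frame'],(520,390)); b=cv2.resize(s['frame'][140:320,240:360],(260,390),interpolation=cv2.INTER_CUBIC)
cv2.imwrite('pics/m5.png',np.hstack([a,b])[:,:,::-1])
E
```

```text
15.65 [0.5651 0.285  0.1726] [ 0.4136  0.1791  1.2233 -0.0004  1.7427 -1.414 ]
0.1 w1 [array([0.409, 0.131]), array([0.399, 0.17 ]), array([0.42, 0.1 ]), array([0.38 , 0.067]), array([0.356, 0.17 ])] top [array([0.412, 0.154]), array([0.405, 0.121]), array([0.371, 0.172]), array([0.39 , 0.094])]
0.15 w1 [array([0.406, 0.153]), array([0.397, 0.187]), array([0.415, 0.126]), array([0.381, 0.098]), array([0.36 , 0.187])] top [array([0.412, 0.155]), array([0.406, 0.124]), array([0.374, 0.172]), array([0.392, 0.099])]
```

View pics/m5.png

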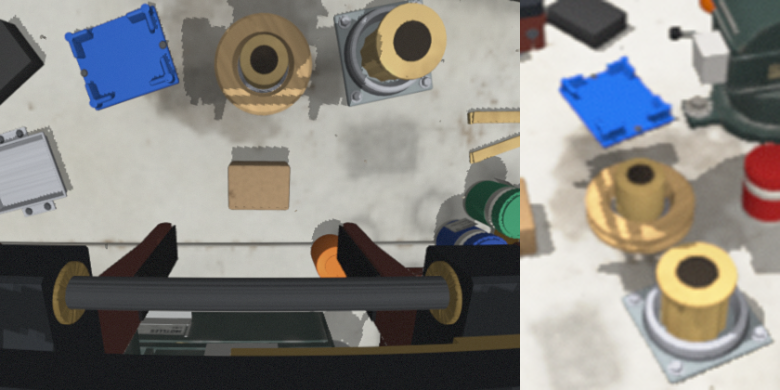

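The brass mould is centred in the wood seat and the optic mould in the ring. For the cork I'll grip 9 mm off-centre, away from the robot, so that the gripper body clears the vice jaw (x≈0.412, y≈0.15) at the nest.

Request:
{"op": "send_rows", "data": {
  "targets": [
    [-0.007,0.001,0.04,0],
    [-0.007,0.001,0.08,0],
    [-0.007,0.001,0.12,0],
    [-0.007,0.001,0.14,0],
    [-0.007,0.001,0.15,0],
    [-0.007,0.001,0.15,0],
    [-0.007,0.001,0.15,0]
  ]
}}

```text
t: 16.45
eef_pos: [0.5697, 0.2882, 0.0281]
tool_rot: [[-0.967, -0.255, 0.003], [-0.255, 0.967, 0.001], [-0.003, 0.0, -1.0]]
wrist_force: [0.2, -0.4, 0.4]
opening: 0.998
grip_force: 0.0
```

Request:
{"op": "send_rows", "data": {
  "targets": [
    [0,0,0,0],
    [0,0,0,0],
    [0,0,0,0],
    [0,0,0,0],
    [0,0,0,0],
    [0,0,0,0],
    [0,0,0,0],
    [0,0,0,0]
  ],
  "jaw": 1,
  "grip_force": 15
}}

```text
t: 17.25
eef_pos: [0.5695, 0.288, 0.0264]
tool_rot: [[-0.967, -0.255, 0.001], [-0.255, 0.967, 0.0], [-0.001, 0.0, -1.0]]
wrist_force: [-0.6, -0.6, 3.8]
opening: 0.683
grip_force: 15.0
```

Request:
{"op": "send_rows", "data": {
  "targets": [
    [0,0,0,0],
    [0,0,-0.02,0],
    [0,0,-0.06,0],
    [0,0,-0.1,0],
    [0,0,-0.12,0],
    [0,0,-0.12,0],
    [0,0,-0.12,0]
  ]
}}

```text
t: 17.95
eef_pos: [0.5689, 0.2878, 0.1445]
tool_rot: [[-0.967, -0.255, -0.001], [-0.255, 0.967, -0.001], [0.001, -0.0, -1.0]]
wrist_force: [-0.6, 0.2, -1.8]
opening: 0.68
grip_force: 15.0
```

Request:
{"op": "send_rows", "data": {
  "targets": [
    [0.03,-0.033,0,-0.05],
    [0.06,-0.065,0,-0.1],
    [0.09,-0.098,0,-0.15],
    [0.122,-0.131,0,-0.19],
    [0.122,-0.131,0,-0.19],
    [0.122,-0.131,0,-0.19],
    [0.122,-0.131,0,-0.19]
  ]
}}

```text
t: 18.65
eef_pos: [0.4846, 0.1306, 0.1445]
tool_rot: [[-0.849, -0.528, -0.002], [-0.528, 0.849, 0.0], [0.002, 0.001, -1.0]]
wrist_force: [-0.4, 0.2, 0.8]
opening: 0.681
grip_force: 15.0
```

```bash
python3 - <<'E'
from h import *
np.set_printoptions(precision=4,suppress=True)
o=sensors.get_obs(); print(o['t'],o['eef_pos'],o['tool_rot'],o['opening']*88)
s=snap('side','s6');w=snap('wrist','w6')
a=cv2.resize(w['frame'],(400,300)); b=cv2.resize(s['frame'][100:280,200:440],(400,300),interpolation=cv2.INTER_CUBIC)
cv2.imwrite('pics/m6.png',np.hstack([a,b])[:,:,::-1])
e=o['eef_pos']; R=np.array(o['tool_rot']); cc=e+R[:,0]*.0069; 
th=np.arctan2(R[1,1],R[0,1]); print('angle',np.degrees(th))
M=np.array([[22.5,30],[-22.5,30],[-22.5,-30],[22.5,-30]])/1e3
P=np.array([cc+R[:,0]*a+R[:,1]*b+[0,0,-.0264] for a,b in M]); q=proj(s,P); print((q-[200,100])/[.6,.6]+[400,0])
E
```

```text
18.65 [0.4846 0.1306 0.1445] [[-0.8492 -0.528  -0.0019]
 [-0.528   0.8492  0.0001]
 [ 0.0016  0.0011 -1.    ]] 59.91374452290046
angle 121.87307862032287
[[567.2124  78.2665]
 [532.0736  90.8213]
 [506.1651  62.9347]
 [540.2992  51.3541]]
```

View pics/m6.png

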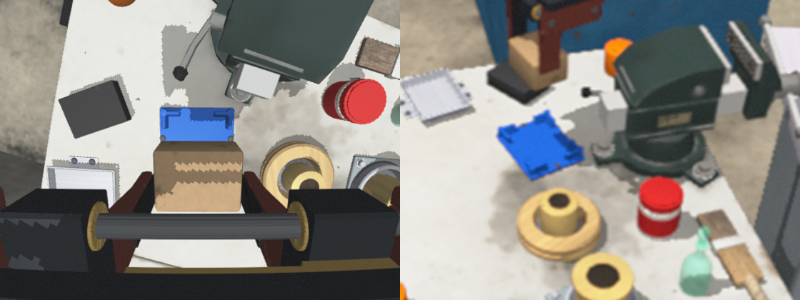

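The wrist and side views show the cork square over the nest, with bottom corners within 2–5 px of the prediction. Lowering.

Request:
{"op": "send_rows", "data": {
  "targets": [
    [0.001,-0.001,0.02,0],
    [0.001,-0.001,0.04,0],
    [0.001,-0.001,0.06,0],
    [0.001,-0.001,0.08,0],
    [0.001,-0.001,0.09,0],
    [0.001,-0.001,0.1,0],
    [0.001,-0.001,0.103,0],
    [0.001,-0.001,0.103,0]
  ]
}}

```text
t: 19.55
eef_pos: [0.4845, 0.1289, 0.0429]
tool_rot: [[-0.849, -0.528, -0.0], [-0.528, 0.849, -0.0], [0.0, 0.0, -1.0]]
wrist_force: [0.5, 0.9, 0.5]
opening: 0.684
grip_force: 15.0
```

Request:
{"op": "send_rows", "data": {
  "targets": [
    [0,0,0.002,0],
    [0,0,0.004,0],
    [0,0,0.006,0],
    [0,0,0.007,0],
    [0,0,0.007,0],
    [0,0,0.007,0]
  ]
}}

```text
t: 20.15
eef_pos: [0.4844, 0.1287, 0.036]
tool_rot: [[-0.849, -0.528, 0.0], [-0.528, 0.849, -0.0], [-0.0, -0.0, -1.0]]
wrist_force: [0.4, -0.6, -0.9]
opening: 0.677
grip_force: 15.0
```

Request:
{"op": "send_rows", "data": {
  "targets": [
    [0,0,0.001,0],
    [0,0,0.002,0],
    [0,0,0.003,0],
    [0,0,0.004,0],
    [0,0,0.004,0],
    [0,0,0.004,0]
  ]
}}

```text
t: 20.75
eef_pos: [0.4844, 0.1287, 0.0324]
tool_rot: [[-0.849, -0.528, 0.0], [-0.528, 0.849, 0.0], [-0.0, -0.0, -1.0]]
wrist_force: [-2.9, -0.6, 3.9]
opening: 0.682
grip_force: 15.0
```

Request:
{"op": "send_rows", "data": {
  "targets": [
    [0,0,0,0],
    [0,0,0,0],
    [0,0,0,0],
    [0,0,0,0],
    [0,0,0,0]
  ],
  "jaw": 0
}}

```text
t: 21.25
eef_pos: [0.4843, 0.1287, 0.0317]
tool_rot: [[-0.849, -0.528, -0.0], [-0.528, 0.849, -0.0], [0.0, 0.0, -1.0]]
wrist_force: [0.2, -0.6, -0.4]
opening: 0.997
grip_force: 0.0
```

Request:
{"op": "send_rows", "data": {
  "targets": [
    [0,0,-0.02,0],
    [0,0,-0.06,0],
    [0,0,-0.1,0],
    [0,0,-0.14,0],
    [0.015,-0.04,-0.14,-0.07],
    [0.03,-0.08,-0.14,-0.14],
    [0.043,-0.119,-0.14,-0.2],
    [0.043,-0.119,-0.14,-0.2]
  ]
}}

```text
t: 22.05
eef_pos: [0.5112, 0.0009, 0.1717]
tool_rot: [[-0.646, -0.763, -0.0], [-0.763, 0.646, -0.002], [0.001, -0.001, -1.0]]
wrist_force: [-0.5, 0.4, 0.1]
opening: 1.0
grip_force: 0.0
```

Request:
{"op": "send_rows", "data": {
  "targets": [
    [0,0,0,0],
    [0,0,0,0]
  ]
}}

```text
t: 22.25
eef_pos: [0.5106, 0.0057, 0.1718]
tool_rot: [[-0.645, -0.764, -0.0], [-0.764, 0.645, 0.001], [-0.0, 0.001, -1.0]]
wrist_force: [-0.3, 0.1, 0.4]
opening: 1.0
grip_force: 0.0
```

```bash
python3 - <<'E'
from h import *
np.set_printoptions(precision=4,suppress=True)
o=sensors.get_obs(); R=o['tool_rot']; print(o['t'],o['eef_pos'],np.degrees(np.arctan2(R[1,1],R[0,1])),o['q'])
w=snap('wrist','w7'); s=snap('side','s7')
im=w['frame'][:,:,::-1].copy()
th=.87; X=np.array([np.cos(th),np.sin(th),0]);Y=np.array([-np.sin(th),np.cos(th),0])
P=[np.array([.511,.0048,.022])+a*X*.025+b*Y*.035 for a,b in((1,1),(-1,1),(-1,-1),(1,-1))]
for u in proj(w,P): cv2.drawMarker(im,tuple(int(round(v)) for v in u),(255,0,255),cv2.MARKER_CROSS,6,1)
a=cv2.resize(im[0:320],(560,320)); b=cv2.resize(s['frame'][140:320,230:330,::-1],(178,320),interpolation=cv2.INTER_CUBIC)
cv2.imwrite('pics/m7.png',np.hstack([a,b]))
E
```

```text
22.25 [0.5106 0.0057 0.1718] 139.8603142090273 [-0.0558 -0.1544  1.5608  0.0005  1.7354 -2.4967]
```

View pics/m7.png

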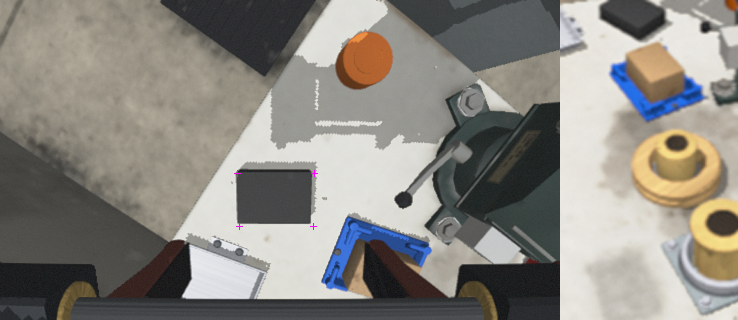

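The cork sits in the nest. The graphite corners (237,170), (311,170), (311,223) and (239,223) are about 3 px nearer the robot than predicted, so I correct by 3 mm and grasp.

Request:
{"op": "send_rows", "data": {
  "targets": [
    [0.003,-0.002,0.03,0],
    [0.003,-0.002,0.07,0],
    [0.003,-0.002,0.11,0],
    [0.003,-0.002,0.14,0],
    [0.003,-0.002,0.15,0],
    [0.003,-0.002,0.158,0],
    [0.003,-0.002,0.158,0],
    [0.003,-0.002,0.158,0]
  ]
}}

```text
t: 23.15
eef_pos: [0.5114, 0.0015, 0.0157]
tool_rot: [[-0.644, -0.765, 0.003], [-0.765, 0.644, -0.0], [-0.002, -0.002, -1.0]]
wrist_force: [-0.5, -0.0, -0.4]
opening: 1.003
grip_force: 0.0
```

```bash
python3 - <<'E'
from h import *
np.set_printoptions(precision=4,suppress=True)
o=sensors.get_obs(); print(o['t'],o['eef_pos'],o['wrist_force'],o['q'])
E
```

```text
23.15 [0.5114 0.0015 0.0157] [-0.5073 -0.0043 -0.4276] [-0.0636 -0.09    1.7811  0.      1.4478 -2.5053]
```

Request:
{"op": "send_rows", "data": {
  "targets": [
    [0,0,0.002,0],
    [0,0,0.002,0],
    [0,0,0.002,0]
  ]
}}

```text
t: 23.45
eef_pos: [0.5106, 0.0012, 0.0125]
tool_rot: [[-0.644, -0.765, 0.001], [-0.765, 0.644, -0.0], [-0.001, -0.001, -1.0]]
wrist_force: [0.2, 0.1, -0.1]
opening: 1.001
grip_force: 0.0
```

Request:
{"op": "send_rows", "data": {
  "targets": [
    [0,0,0,0],
    [0,0,0,0],
    [0,0,0,0],
    [0,0,0,0],
    [0,0,0,0],
    [0,0,0,0],
    [0,0,0,0],
    [0,0,0,0]
  ],
  "jaw": 1,
  "grip_force": 25
}}

```text
t: 24.25
eef_pos: [0.5103, 0.0013, 0.012]
tool_rot: [[-0.644, -0.765, 0.0], [-0.765, 0.644, -0.0], [-0.0, -0.0, -1.0]]
wrist_force: [-0.1, -0.5, 0.9]
opening: 0.795
grip_force: 25.0
```

Request:
{"op": "send_rows", "data": {
  "targets": [
    [0,0,0,0],
    [0,0,-0.01,0],
    [0,0,-0.04,0],
    [0,0,-0.08,0],
    [0,0,-0.1,0],
    [0,0,-0.1,0],
    [0,0,-0.1,0],
    [0,0,-0.1,0]
  ]
}}

```text
t: 25.05
eef_pos: [0.5093, 0.0014, 0.1098]
tool_rot: [[-0.644, -0.765, -0.003], [-0.765, 0.644, 0.0], [0.002, 0.003, -1.0]]
wrist_force: [-0.4, -0.4, -2.6]
opening: 0.795
grip_force: 25.0
```

```bash
python3 - <<'E'
from h import *
np.set_printoptions(precision=4,suppress=True)
o=sensors.get_obs(); R=o['tool_rot'];print(o['t'],o['eef_pos'],o['opening']*88,o['wrist_force'],np.degrees(np.arctan2(R[1,1],R[0,1])))
w=snap('wrist','w8'); cv2.imwrite('pics/w8.png',w['frame'][:,:,::-1])
# where block centre/corners would be if centred: TCP z-.013 bottom, top +.009
e=o['eef_pos']; P=[e+R[:,0]*a*.025+R[:,1]*b*.035+[0,0,.009] for a,b in((1,1),(1,-1),(-1,-1),(-1,1))]; print(proj(w,P))
E
```

```text
25.05 [0.5093 0.0014 0.1098] 69.92324768948161 [-0.3762 -0.3906 -2.5595] 139.88171601192602
[[352.8246 217.6183]
 [201.0444 217.7383]
 [206.8531 314.6322]
 [347.1423 314.5288]]
```

View pics/w8.png

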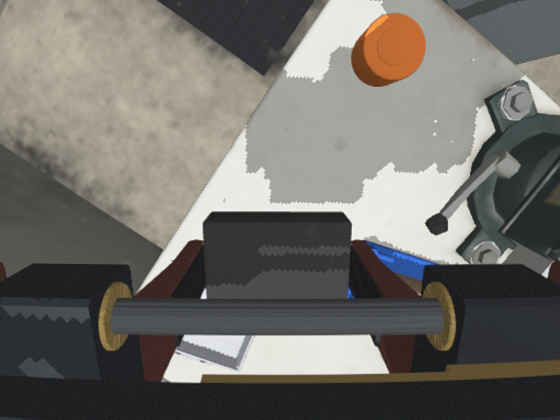

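The graphite is held (69.9 mm) and level, its centre about 2 mm from the tool axis on the far side. Carrying it over the pan with a 21° turn.

Request:
{"op": "send_rows", "data": {
  "targets": [
    [-0.03,-0.02,0,0.07],
    [-0.06,-0.04,0,0.14],
    [-0.094,-0.062,0,0.21],
    [-0.094,-0.062,0,0.234],
    [-0.094,-0.062,0,0.234],
    [-0.094,-0.062,0,0.234],
    [-0.094,-0.062,0,0.234]
  ]
}}

```text
t: 25.8
eef_pos: [0.6177, 0.033, 0.112]
tool_rot: [[-0.876, -0.483, -0.0], [-0.483, 0.876, -0.0], [0.0, -0.0, -1.0]]
wrist_force: [-0.0, 0.6, -0.9]
opening: 0.795
grip_force: 25.0
```

```bash
python3 - <<'E'
from h import *
np.set_printoptions(precision=4,suppress=True)
o=sensors.get_obs(); R=o['tool_rot']; e=o['eef_pos'];print(o['t'],e,o['wrist_force'],o['q'],np.degrees(np.arctan2(R[1,1],R[0,1])))
d=np.array([.6172,.033])-e[:2]; print('dx,dy',d@R[:2,0],d@R[:2,1])
w=snap('wrist','w9'); crop(w,100,60,460,320,2.2,'w9c')
s=snap('side','s9')
th=.503; X=np.array([np.cos(th),np.sin(th),0]);Y=np.array([-np.sin(th),np.cos(th),0]); c=np.array([.619,.034,.012])
P=[c+a*X*.033+b*Y*.043 for a,b in((1,1),(1,-1),(-1,-1),(-1,1))]; print('pan rim in crop',((proj(w,P)-[100,60])*2.2).round())
E
```

```text
25.8 [0.6177 0.033  0.112 ] [-0.0475  0.5901 -0.9311] [-0.0015  0.1467  1.3662 -0.0001  1.6286 -2.0759] 118.85531820361167
dx,dy 0.0004459226851016547 0.0001958506263203246
pan rim in crop [[506. 428.]
 [273. 428.]
 [266. 250.]
 [513. 250.]]
```

On target. Lowering, with contact expected at TCP z ≈ 0.015.

Request:
{"op": "send_rows", "data": {
  "targets": [
    [0,0,0.02,0],
    [0,0,0.04,0],
    [0,0,0.06,0],
    [0,0,0.075,0],
    [0,0,0.082,0],
    [0,0,0.086,0],
    [0,0,0.088,0],
    [0,0,0.088,0]
  ]
}}

```text
t: 26.7
eef_pos: [0.6187, 0.0332, 0.0246]
tool_rot: [[-0.876, -0.482, 0.001], [-0.482, 0.876, -0.0], [-0.001, -0.001, -1.0]]
wrist_force: [-0.6, -0.1, -1.7]
opening: 0.795
grip_force: 25.0
```

Request:
{"op": "send_rows", "data": {
  "targets": [
    [0,0,0.001,0],
    [0,0,0.002,0],
    [0,0,0.003,0],
    [0,0,0.004,0],
    [0,0,0.005,0],
    [0,0,0.005,0],
    [0,0,0.005,0]
  ]
}}

```text
t: 27.4
eef_pos: [0.6182, 0.0333, 0.0188]
tool_rot: [[-0.876, -0.482, -0.0], [-0.482, 0.876, 0.0], [0.0, 0.0, -1.0]]
wrist_force: [0.5, -0.4, -1.4]
opening: 0.792
grip_force: 25.0
```

Request:
{"op": "send_rows", "data": {
  "targets": [
    [0,0,0.001,0],
    [0,0,0.002,0],
    [0,0,0.003,0],
    [0,0,0.004,0],
    [0,0,0.004,0],
    [0,0,0.004,0]
  ]
}}

```text
t: 28.0
eef_pos: [0.6183, 0.0332, 0.015]
tool_rot: [[-0.876, -0.482, 0.0], [-0.482, 0.876, -0.0], [-0.0, -0.0, -1.0]]
wrist_force: [-0.0, 0.2, -0.4]
opening: 0.797
grip_force: 25.0
```

Request:
{"op": "send_rows", "data": {
  "targets": [
    [0,0,0.001,0],
    [0,0,0.001,0],
    [0,0,0.001,0]
  ]
}}

```text
t: 28.3
eef_pos: [0.6183, 0.0333, 0.015]
tool_rot: [[-0.876, -0.482, 0.0], [-0.482, 0.876, -0.0], [-0.0, -0.0, -1.0]]
wrist_force: [-3.9, 0.0, 5.3]
opening: 0.8
grip_force: 25.0
```

Request:
{"op": "send_rows", "data": {
  "targets": [
    [0,0,0,0],
    [0,0,0,0],
    [0,0,0,0],
    [0,0,0,0],
    [0,0,0,0]
  ],
  "jaw": 0
}}

```text
t: 28.8
eef_pos: [0.6182, 0.0333, 0.0137]
tool_rot: [[-0.876, -0.482, -0.0], [-0.482, 0.876, -0.0], [0.0, 0.0, -1.0]]
wrist_force: [0.3, 0.2, 0.2]
opening: 0.998
grip_force: 0.0
```

Request:
{"op": "send_rows", "data": {
  "targets": [
    [0,0,-0.02,0],
    [0,0,-0.06,0],
    [0,0,-0.1,0],
    [0,0,-0.14,0],
    [0.03,0.03,-0.18,0],
    [0.08,0.07,-0.22,0],
    [0.12,0.12,-0.25,0],
    [0.12,0.15,-0.25,0]
  ]
}}

```text
t: 29.6
eef_pos: [0.4603, 0.0919, 0.2573]
tool_rot: [[-0.877, -0.48, 0.003], [-0.48, 0.877, 0.0], [-0.002, -0.001, -1.0]]
wrist_force: [1.2, 0.7, 0.4]
opening: 1.001
grip_force: 0.0
```

Request:
{"op": "send_rows", "data": {
  "targets": [
    [0,0.03,0,0],
    [0,0.03,0,0],
    [0,0.03,0,0],
    [0,0.03,0,0]
  ]
}}

```text
t: 30.0
eef_pos: [0.4475, 0.118, 0.2544]
tool_rot: [[-0.876, -0.482, -0.001], [-0.482, 0.876, -0.001], [0.001, -0.0, -1.0]]
wrist_force: [-0.6, 0.1, 0.4]
opening: 1.004
grip_force: 0.0
```

```bash
python3 - <<'E'
from h import *
np.set_printoptions(precision=4,suppress=True)
o=sensors.get_obs(); print(o['t'],o['eef_pos'])
w=snap('wrist','w10'); s=snap('side','s10')
a=cv2.resize(s['frame'][110:310,180:380],(600,600),interpolation=cv2.INTER_CUBIC)
b=cv2.resize(w['frame'][0:280,:],(200,100))
im=np.zeros((600,800,3),np.uint8); im[:,:600]=a; im[:100,600:]=b
ref=load('side0')['frame'][200:285,345:395]; now=s['frame'][200:285,345:395]
im[110:280,600:700]=cv2.resize(ref,(100,170)); im[110:280,700:800]=cv2.resize(now,(100,170))
cv2.imwrite('pics/fin.png',im[:,:,::-1]); print('max diff jar/bottle',np.abs(ref.astype(int)-now).mean())
# expected corners in crop
def rc(c,th,w,h):
    X=np.array([np.cos(th),np.sin(th),0]);Y=np.array([-np.sin(th),np.cos(th),0])
    return [np.array(c)+np.array([0,.0035,0])+a*X*w/2+b*Y*h/2 for a,b in((1,1),(1,-1),(-1,-1),(-1,1))]
for n,P in (('graph top',rc([.619,.034,.025],.503,.05,.07)),('cork top',rc([.478,.1258,.041],.557,.045,.06))): print(n,((proj(s,P)-[180,110])*3).round())
E
```

```text
30.0 [0.4475 0.118  0.2544]
max diff jar/bottle 2.964156862745098
graph top [[101. 162.]
 [ 67. 108.]
 [130.  89.]
 [167. 141.]]
cork top [[300. 231.]
 [255. 179.]
 [314. 158.]
 [360. 208.]]
```

View pics/fin.png

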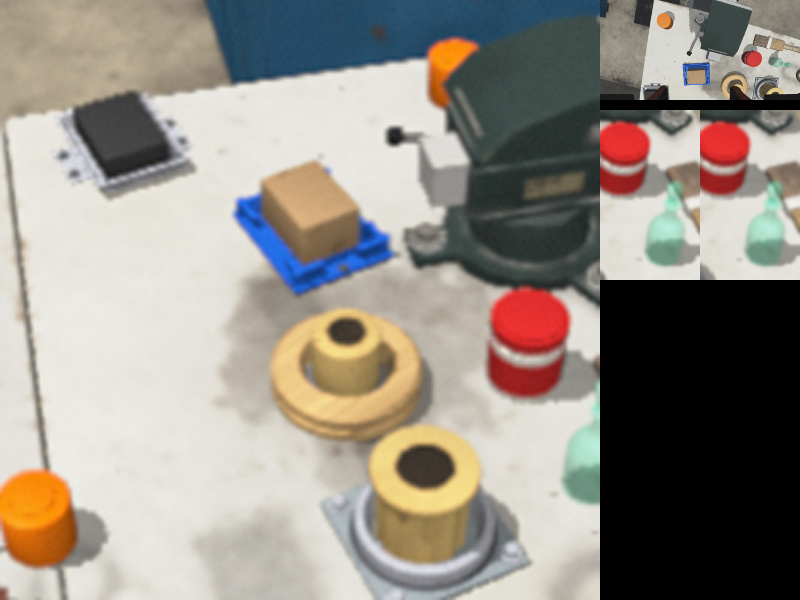

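The final view shows all four tools standing level in their holders. The graphite and cork top corners lie within about 8 crop px (4 mm) of the centred prediction, and the jar and bottle are unchanged. Handing in.

```bash
python3 -c "
from bench import ticket
print(ticket.hand_in())"
```

```text
the job is handed in; nothing more can be done
None
```

The job is handed in at about 30 s of the 99 s allowed: the last pictures show all four tools seated flat in their own holders and the green bottle and red-lidded jar where they were; the hand-in gave no verdict.

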